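# Push the stuck bushing out of a lamp-arm sleeve

### The arm

A 7-joint arm with a two-finger parallel gripper is mounted at the origin on the work surface. World frame = base frame: x ahead of the robot, y to its left, z up, the work surface at z = 0. Lengths are in m, angles in degrees, forces in N, time in s.
With the tool pointing down it reaches from about 0.4 to 0.85 m from the base axis. Payload 10.4 kg.
Tool frame: the origin (TCP) lies on the centre line of the jaws, within the pads' length; the fingertips stand 19 mm ahead of it and the grasp point (between the pads) is the TCP (tips_ahead is the distance from the TCP to the fingertips, in m); z points along the fingers, y is the line along which they close (so a half turn about z gives the same grasp; the last joint's range is limited). The gripper opens to 85 mm and grips with 20 to 120 N. Pads are 22 mm wide; open, the fingers measure 114 mm over their backs; the gripper's body (76 mm by 85 mm) begins 54 mm behind the grasp point. The pads swing forward as they close: fully open they stand 13 mm farther back than shut.
Start: joints at [-67.758, 19.034, -3.707, 83.658, 1.238, 77.344, -5.071], TCP at [0.25, 0.573, 0.25] pointing down, gripper open.
Joint ranges: [-148.97, 148.97], [-28.65, 121.19], [-84.17, 76.75], [9.2, 138.47], [-72.65, 252.65], [3.7, 117.97], [-149.18, 149.18]. Speed limits (degrees/s): [127.2, 127.2, 159.86, 159.86, 180, 180, 180].

### API

Orientations are given as [roll, pitch, yaw] about the fixed x, y, z axes, in that order (R = Rz(yaw) Ry(pitch) Rx(roll)).
In Python, from workcell import sense, grab_frame, job_done, tips_ahead gives the robot as it stands. The module is installed in compiled form; this text tells all that it offers.
- The arm moves only by the tool drive_tool, never from a script. Its argument "plan" is a list of rows, each an object of numbers: "x", "y", "z": the shift along the tool's x, y, z scaled (see below); "ax", "ay", "az": the turn, a rotation vector about the tool's x, y, z scaled (see below); "grip": the opening, from 0 (shut) to 1 (fully open). A call has 1 to 8 rows; each row is the pose to reach, as a shift and turn from the pose commanded when the call began, along the tool's axes at that moment; what a row does not reach only later rows make up. The controller multiplies each number of a shift by 0.15 m and each number of a turn by 90 degrees. A row lasts 1/12 s, in which the tool goes at most 41.7 mm and 7.16 degrees, less where a joint would pass 70% of its speed; a pose out of reach is approached as far as the arm can. A call with a number of a shift or a turn outside -1 to 1 is refused whole. A call with a gripper value outside its range is refused whole. The fingers move at their own pace and stop on an object; the grip force is fixed at half the most. Time passes only in rows, so rows that repeat a pose let the fingers close. It gives the time, the measured TCP pose, the force, the opening and the grip force at its end, in the units of the state.
- sense(): the state, without advancing time (a new reading comes with each control period).
- grab_frame(name): name is "side" or "top"; returns a dict with "frame" (480x640x3 uint8, red, green, blue), "vertical_fov" (degrees; the focal length in pixels is half the picture's height over the tangent of half this angle, whatever the lens; pixels are square), "cx", "cy" (the principal point, pixels), "distortion" ([k1, k2, p1, p2, k3] as OpenCV has them; the pictures are not rectified), "R" (3x3) and "t" (3): a world point X has camera coordinates R X + t. Camera axes: x right, y down, z forward; pixel columns grow to the right and rows downward; lengths in m; the calibration is good to about 2 mm. A picture is of the moment at which its call begins. There is no depth.
- job_done(): hands the job in; it is judged then, once.
The state is a dict: "t": time; "q": joint angles; "qvel": joint speeds; "joint_torque": joint torques, N m; "tool_pos": TCP position; "tcp_rot": TCP orientation; "wrist_force": force on the tool from outside, world axes, zero at the start; "ft_torque": the same for the moment, N m; "width": finger opening in m; "grasp_force": force on a finger pad.
Only numpy, scipy, OpenCV 4.12 (cv2) and the standard library are available. Lean on these libraries where they do the work, as an engineer would, in place of code of your own. Each camera call takes 0.05 s, during which the arm holds its last target. There are 200 camera calls.

### The job

The brass bushing is stuck inside the lamp-arm sleeve clamped in the fixture: with the push rod from the storage block, go in through the guide collar, whose hole may sit off to one side, and press the bushing through until it drops out of the far end into the catch tray. Do not ram the rod against the collar. Then draw the rod out and lay it level in both notches of the open stand, about centred, and leave the other things on the bench where they are.

Things in the scene. Friction and masses are not known exactly. Their poses are not given: they have to be found in the camera images.
- fixture: fixed clamp fixture: a white sleeve (level tube, 50 mm outside, x 45 to 130 mm) and before it a steel guide collar (45 mm outside, x 0 to 45 mm), axis 95 mm above the table. Origin on the table below the sleeve's axis at the collar's front face; +x runs level along the sleeve from entry to exit, z up. Base plate x 2 to 115 mm, 100 mm wide; clamps at x 56 to 111 mm, 72 mm wide, 134 mm tall
- entry (a point): point on the sleeve's axis in the plane of the collar's front face, 95 mm above the table, axes as the fixture's. The collar's guide hole (18.6 mm, no chamfer, 45 mm deep) lies at this height but, as the collar was left, up to 6 mm to either side (y) of this point; no reading tells how far: look or feel for it. The collar is stiff (25 N sideways) and need not be moved
- exit (a point): centre of the sleeve's exit face, on its axis, 130 mm beyond the entry along the fixture's +x; the wide bore, 37 mm in diameter, runs from the collar to here, with a springy liner at its sides (47 to 115 mm from the entry) that grips the bushing; it is wide enough for the rod wherever the collar stands
- bushing: brass bushing, a cylinder 34 mm in diameter, 50 mm long, stuck in the wide bore, its back face 50 to 65 mm from the entry plane. Origin on its underside below its middle, x along its length. It takes roughly 8 to 20 N to slide until its back face is past 115 mm from the entry, and tips out once its middle is well past the exit: the rod must at last reach 115 to 140 mm in
- bushing_center (a point): centre of the bushing
- tray: fixed black open tray under the exit, 130 mm (its x, along the sleeve) by 120 mm (its y), walls 35 mm tall and 4 mm thick; origin under its centre
- rod: aluminium push rod, a plain round bar 16 mm in diameter, 220 mm long, 130 g, ends alike with 1.5 mm rounded edges. At the start it lies level in the storage block. x along its length, towards the tip
- rod_center (a point): centre (and balance point) of the rod, on its axis; 55 mm above the table at the start
- rod_tip (a point): centre of the rod's tip end face, 110 mm from its centre
- rod_tail (a point): centre of the rod's tail end face, 110 mm from its centre, in the block's trough at the start. Held at its middle, the rod cannot go in far enough to free the bushing: grip it anew nearer the tail once its tip is well in. Let go with the tip 80 to 95 mm in the sleeve, the rod stays there, its tail sagging by up to about 0.1 rad
- block: fixed grey storage block, 230 mm long (x), 50 mm wide; the rod lies along x, tip to +x. The rod's rear 85 mm lie in a trough with walls up to 72 mm above the table, closed to fingers; the tip end lies in a low saddle (x 87 to 101 mm, up to 59 mm). The rod is free to grip from above from x = -25 to +87 mm; lift it straight up. Origin on the table below the rod's centre; foot plate 12 mm thick
- stand: fixed dark steel stand with two V notches that open upward (90 degrees), 10 mm thick, 70 mm apart (at x = -35 and +35 mm), each about 50 mm wide at the top, tops 68 mm above the table. A rod laid in them lies along the stand's x, either way round. Origin on the table under its middle
- stand_seat (a point): centre of a rod seated and centred in both notches, on the rod's axis, 55 mm above the table; axes as the stand's
- spool: bystander to leave alone: grey plastic solder spool standing on end, 56 mm across, 50 mm tall; origin at the centre of its underside
- flux: bystander to leave alone: white plastic bottle with black cap, 44 mm across, 110 mm tall, standing; origin at the centre of its underside
- meter: bystander to leave alone: yellow hand multimeter, 160 x 80 x 35 mm, lying flat; origin at the centre of its underside
- circuit_board: bystander to leave alone: green circuit board with chips, 150 x 110 mm, about 20 mm tall, lying flat; origin at the centre of its underside
- cup: bystander to leave alone: white ceramic cup, 72 mm across, 85 mm tall, standing; origin at the centre of its underside
- wipes: bystander to leave alone: cardboard box, 110 x 60 x 50 mm; origin at the centre of its underside
- driver: bystander to leave alone: screwdriver with black handle, 170 mm long, lying
Not all that is in view belongs to the job. Leave any orange or turquoise look-alike of the stand alone.

How it is judged:
By the outcome, as a careful person would: the job done as asked, in the order asked, and still so for the second after the job is handed in, with the robot touching nothing.
It also fails if it takes over 58 s, if anything falls off the work surface, if the arm or the gripper's body presses on something with over 40 N, if the wrist force passes 120 N, or if a joint passes its speed limit or range.

## Working session

There is one attempt and no reset: what is moved stays moved. The work goes in short steps, Python scripts to look and compute and a tool call to move; the robot and the scene stay as the last step left them, time stands still between calls to the robot, and variables do not carry over. Pictures are saved under pics/ and viewed, at most 12 in all, crops included, and the job is handed in when it is done.

Besides the shell and the picture viewer there is one more tool, called by a JSON object that holds its "op" and its "data". drive_tool: Moves the arm, as the interface text tells. Its arguments: {"type":"object","properties":{"plan":{"type":"array"}},"required":["plan"]}

```bash
mkdir -p pics; cat > h.py <<'E'
import numpy as np, cv2
from workcell import sense, grab_frame, job_done, tips_ahead
def cam(n):
    d=grab_frame(n); f=240/np.tan(np.radians(d["vertical_fov"])/2)
    d["K"]=np.array([[f,0,d["cx"]],[0,f,d["cy"]],[0,0,1.]]); d["R"]=np.array(d["R"]);d["t"]=np.array(d["t"]);d["D"]=np.array(d["distortion"],float); return d
def ray(d,uv):
    p=cv2.undistortPoints(np.array(uv,float).reshape(-1,1,2),d["K"],d["D"]).reshape(-1,2)
    r=np.c_[p,np.ones(len(p))]@d["R"]; return -d["R"].T@d["t"], r
def plane(d,uv,z):
    c,r=ray(d,uv); return c+r*((z-c[2])/r[:,2])[:,None]
def proj(d,X):
    return cv2.projectPoints(np.array(X,float).reshape(-1,1,3),cv2.Rodrigues(d["R"])[0],d["t"],d["K"],d["D"])[0].reshape(-1,2)
def save(d,n): cv2.imwrite("pics/"+n,d["frame"][:,:,::-1])
E
python3 - <<'E'
from h import *
import pickle
for n in("top","side"):
    d=cam(n); save(d,n+"0.png"); pickle.dump(d,open(n+"0.pkl","wb")); print(n,-d["R"].T@d["t"],d["K"][0,0],d["R"].round(2).tolist(),d["D"])
print(sense(),tips_ahead)
E
```

```text
top [ 0.37954401 -0.02276302  1.22713625] 499.6656239920832 [[0.02, -1.0, -0.01], [-1.0, -0.02, -0.06], [0.06, 0.01, -1.0]] [0.00123357 0.         0.         0.         0.        ]
side [-0.10789204 -0.92357237  0.72683234] 596.8988581861823 [[0.86, -0.51, 0.0], [-0.26, -0.44, -0.86], [0.44, 0.74, -0.51]] [0.02119639 0.         0.         0.         0.        ]
{'t': 0.1, 'q': array([-67.75788182,  19.06974504,  -3.7073409 ,  83.70082254,
         1.23804519,  77.34490413,  -5.07185998]), 'qvel': array([-0.04049922, -0.11848427, -0.00750523, -0.12111822, -0.08436306,
       -0.01182582,  0.07500131]), 'joint_torque': array([ 9.96301933e-04, -6.26746774e+01,  4.86531272e-02, -3.92429960e+01,
        1.61875505e-02,  7.04907754e-03,  2.06024271e-05]), 'tool_pos': array([0.24946284, 0.57270849, 0.24958343]), 'tcp_rot': array([-1.79924490e+02,  3.79258445e-03,  1.56463302e+02]), 'wrist_force': array([ 0.09549185, -0.27515459, -0.22989096]), 'ft_torque': array([-0.05700474, -0.00136064,  0.04722459]), 'grasp_force': 0.0, 'width': 0.0853545303041627} 0.019
```

View pics/top0.png

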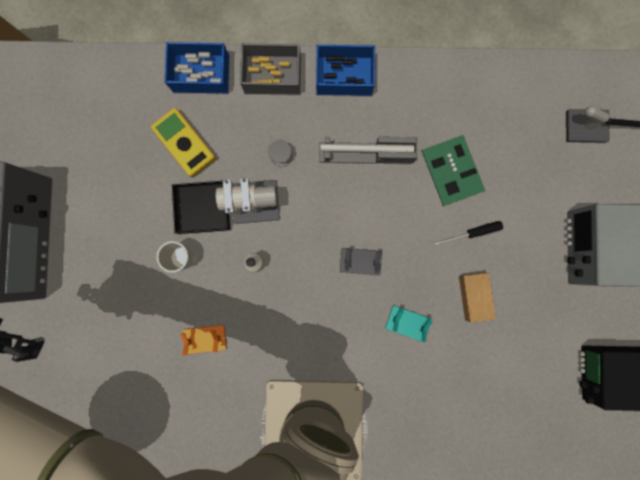

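View pics/side0.png

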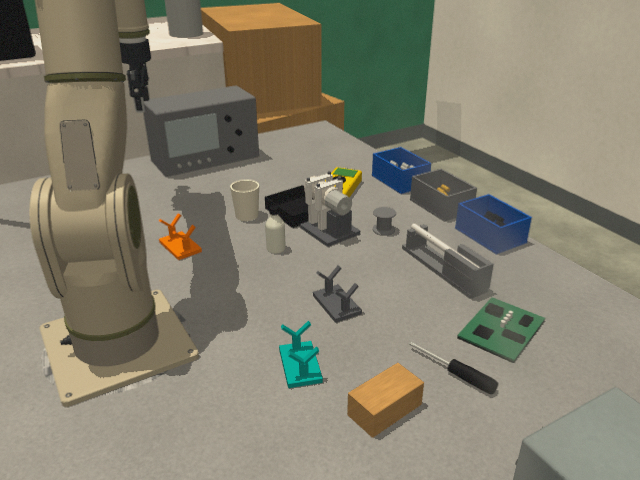

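The top view shows the rod at (320–413,148), tip to the left (+y). The fixture is at (215–278,195), with its entry on the right, and the grey stand is at (361,261). In the side view the collar face is near (342,203) and the stand near (337,297). I'll enlarge these next.

```bash
python3 - <<'E'
import pickle,cv2,numpy as np
t=pickle.load(open("top0.pkl","rb"));s=pickle.load(open("side0.pkl","rb"))
def c(d,x,y,w,h,k): return cv2.resize(d["frame"][y:y+h,x:x+w,::-1],(w*k,h*k),interpolation=cv2.INTER_CUBIC)
a=np.vstack([c(t,170,170,130,75,6)[:,:780],c(t,310,130,130,25,6)])
cv2.imwrite("pics/c1.png",a)
b=np.hstack([c(s,300,165,65,80,6),c(s,305,255,65,80,6)])
cv2.imwrite("pics/c2.png",b)
E
```

```text
(no output)
```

View pics/c1.png

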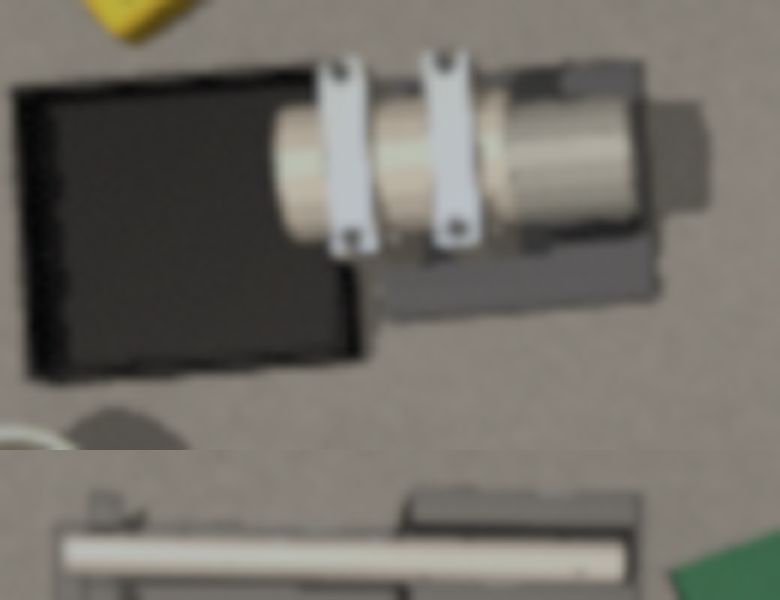

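View pics/c2.png

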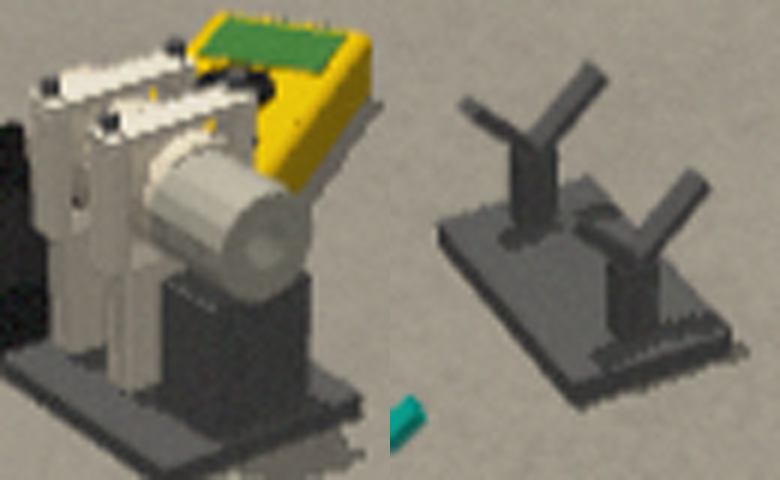

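The top crop shows the collar at crop (508–632, 98–218), sleeve left of it, tilted about 4°. The side crop shows the collar face with its centre near (267,245) and a faint hole shade at (262,245). I'll measure these with code.

```bash
python3 - <<'E'
import pickle
from h import *
t=pickle.load(open("top0.pkl","rb"));s=pickle.load(open("side0.pkl","rb"))
o=np.array
def T(p,x0,y0): return (o(p,float)+.5)/6-.5+[x0,y0]
# tray top corners z=.035, plate corners
tr=plane(t,T([(14,92),(33,378),(360,355)],170,170),.035); print("tray",tr.round(4).tolist())
pl=T([(643,62),(658,298)],170,170)
for z in(.008,.012): print("plate",z,plane(t,pl,z).round(4).tolist(), plane(s,T([(165,474),(360,402)],300,165),0).round(4).tolist())
# rod mask
hsv=cv2.cvtColor(t["frame"],cv2.COLOR_RGB2HSV)
m=np.zeros((480,640),np.uint8); m[135:160,315:420]=(t["frame"].min(2)[135:160,315:420]>150)
print("rodpix",m.sum()); c=max(cv2.findContours(m,0,1)[0],key=cv2.contourArea); r=cv2.minAreaRect(c);print(r)
v,u=np.nonzero(m); pts=np.c_[u,v]; P=plane(t,pts,.061); 
k=np.polyfit(P[:,1],P[:,0],1); ends=plane(t,[(320-.5,147.5),(414.5,148.5)],.058)
print("rod yaw from +y (dx/dy)",k, "ends",P[:,1].min(),P[:,1].max(),P.mean(0))
# collar profile at columns
g=cv2.cvtColor(t["frame"],cv2.COLOR_RGB2GRAY).astype(int)
for u in(209,218,258,262,266,270,273): print(u,g[180:212,u].tolist())
print("row",g[195,268:284].tolist(), g[190,268:284].tolist())
print(t["frame"][148,316:326].tolist(),t["frame"][149,408:418].tolist())
# stand mask dark
for nm,d,(x,y,w,h) in(("top",t,(335,240,50,40)),):
    a=d["frame"][y:y+h,x:x+w]; b=cv2.resize(a[:,:,::-1],None,fx=10,fy=10,interpolation=cv2.INTER_CUBIC)
b2=cv2.resize(s["frame"][185:220,315:360,::-1],None,fx=10,fy=10,interpolation=cv2.INTER_CUBIC).astype(float)
b2=np.clip((b2-60)*1.8,0,255)
H=max(b.shape[0],b2.shape[0]); A=np.zeros((H,b.shape[1]+b2.shape[1]-150,3)); A=np.zeros((800,500,3))
cv2.imwrite("pics/c3.png",np.hstack([cv2.resize(b,(400,320)),cv2.resize(b2,(400,311))[:320] if 0 else cv2.copyMakeBorder(cv2.resize(b2,(400,311)),0,9,0,0,0).astype(np.uint8)]))
E
```

```text
tray [[0.5783, 0.3507, 0.035], [0.4632, 0.3386, 0.035], [0.475, 0.2081, 0.035]]
plate 0.008 [[0.6002, 0.1007, 0.008], [0.503, 0.0921, 0.008]] [[0.5132, 0.1096, 0.0], [0.6105, 0.1177, 0.0]]
plate 0.012 [[0.5995, 0.1003, 0.012], [0.5026, 0.0917, 0.012]] [[0.5132, 0.1096, 0.0], [0.6105, 0.1177, 0.0]]
rodpix 367
((366.5004577636719, 147.47872924804688), (91.08576965332031, 4.084182262420654), 1.2188751697540283)
rod yaw from +y (dx/dy) [0.00654398 0.67288498] ends -0.22225143485208598 -0.007215862567535446 [ 0.67212996 -0.11537575  0.061     ]
209 [112, 83, 53, 26, 21, 32, 41, 42, 44, 43, 43, 43, 44, 44, 44, 44, 44, 44, 45, 45, 44, 45, 46, 45, 46, 46, 46, 46, 47, 46, 46, 46]
218 [101, 58, 21, 16, 28, 40, 49, 77, 114, 139, 151, 160, 168, 171, 175, 182, 187, 189, 188, 185, 181, 179, 176, 169, 160, 152, 143, 124, 100, 76, 56, 48]
258 [113, 81, 58, 53, 54, 56, 69, 94, 114, 124, 134, 140, 145, 156, 167, 170, 168, 163, 154, 150, 148, 142, 134, 130, 122, 107, 91, 69, 56, 55, 54, 58]
262 [107, 74, 57, 58, 57, 58, 76, 103, 119, 129, 137, 142, 149, 161, 169, 171, 167, 160, 154, 151, 148, 140, 134,
[... 278 characters left out ...]
6, 153, 150, 143, 136, 132, 123, 109, 93, 66, 41, 37, 51, 72, 88]
273 [93, 85, 86, 88, 88, 90, 99, 110, 117, 127, 133, 140, 152, 162, 167, 165, 159, 152, 150, 146, 139, 133, 128, 119, 105, 91, 70, 43, 38, 54, 76, 89]
row [171, 171, 170, 170, 170, 165, 145, 101, 68, 62, 72, 82, 85, 86, 87, 87] [141, 142, 141, 142, 142, 133, 108, 74, 56, 65, 81, 86, 85, 85, 86, 86]
[[133, 128, 120], [132, 128, 119], [125, 121, 113], [120, 116, 110], [140, 136, 128], [164, 159, 150], [175, 170, 161], [177, 172, 163], [177, 173, 163], [178, 173, 164]] [[183, 179, 168], [185, 181, 170], [185, 181, 169], [185, 181, 169], [181, 177, 165], [158, 154, 143], [104, 101, 93], [74, 71, 68], [95, 92, 88], [116, 112, 106]]
```

View pics/c3.png

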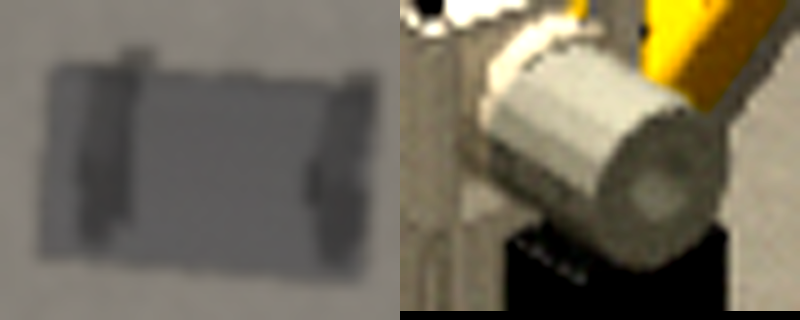

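```bash
python3 - <<'E'
import pickle
from h import *
from scipy.interpolate import interp1d
t=pickle.load(open("top0.pkl","rb"));s=pickle.load(open("side0.pkl","rb"))
yaw=np.radians(95.1); fx=np.array([np.cos(yaw),np.sin(yaw),0]); fy=np.array([-fx[1],fx[0],0])
def axis(u,e1,e2):
    c,r=ray(t,[(u,e1),(u,e2)]); r=r/np.linalg.norm(r-np.outer(r@fx,fx),axis=1)[:,None]
    m=r.sum(0); return c+m*(.095-c[2])/m[2]
for u,a,b in((218,187.6,208.2),(258,186.7,206.6),(262,186.4,206.6),(266,186.3,206.2),(270,185.9,205.9),(273,185.8,205.8)):
    A=axis(u,a,b); print(u,A.round(4),"across",(A@fy).round(4),"along",(A@fx).round(4))
F=plane(t,[(274.7,195)],.1175)[0]; print("front top edge",F.round(4),F@fx)
P=plane(t,[(274.7+1.2,199)],.112)[0]
x0=F@fx; ax=axis(262,186.4,206.6)@fy
E=fx*x0+fy*ax+[0,0,.095]; print("entry~",E, "side px",proj(s,[E]))
# face plane resample: pixel -> (y,z)
uu,vv=np.meshgrid(np.arange(328,356),np.arange(188,218)); c,r=ray(s,np.c_[uu.ravel(),vv.ravel()])
X=c+r*(((x0-c@fx)/(r@fx)))[:,None]; Y=((X-E)@fy)*1e3; Z=X[:,2]*1e3-95
g=cv2.cvtColor(s["frame"],cv2.COLOR_RGB2GRAY)[188:218,328:356]
# grid interpolate over plane
from scipy.interpolate import griddata
yy=np.arange(-30,31,2.5); zz=np.arange(30,-31,-2.5)
G=griddata(np.c_[Y,Z],g.ravel().astype(float),tuple(np.meshgrid(yy,zz)))
print("      "+" ".join("%4.0f"%a for a in yy))
for z,row in zip(zz,G): print("%5.1f "%z+" ".join("%4.0f"%a for a in np.nan_to_num(row)))
E
```

```text
218 [0.5404 0.2252 0.095 ] across -0.5582 along 0.1762
258 [0.545  0.1338 0.095 ] across -0.5548 along 0.0848
262 [0.5455 0.1246 0.095 ] across -0.5545 along 0.0756
266 [0.5463 0.1155 0.095 ] across -0.5544 along 0.0665
270 [0.5473 0.1064 0.095 ] across -0.5546 along 0.0573
273 [0.5476 0.0995 0.095 ] across -0.5543 along 0.0505
front top edge [0.5462 0.0933 0.1175] 0.044419751324711966
entry~ [0.54831757 0.09353235 0.095     ] side px [[343.97590823 207.00767471]]
       -30  -28  -25  -22  -20  -18  -15  -12  -10   -8   -5   -2    0    2    5    8   10   12   15   18   20   22   25   28   30
 30.0   95   94   92   89   88   88   88   89   90  100  120  150  168  178  182  184  184  185  185  182  181  172  168  167  166
 27.5   95   93   94   93   92   89   88   89   94  116  142  156  162  172  174  179  185  184  184  178  172  170  167  164  162
 25.0  102   95   93   95   92   90   88   89  102  116  118  130  123  123  132  147  171  177  180  171  169  167  166  159  148
 22.5  123  107   93   94   96   94   92   95  104  107   96   99   95   97   98  113  126  144  161  169  
[... 2074 characters left out ...]
   66   58   54   51   54   54   58    0    0
-20.0  150  149  149  115   68   53   53   52   50   53   58   61   66   68   62   59   51   51   53   52    0    0    0    0    0
-22.5  148  149  150  115   70   55   56   52   51   52   53   51   51   55   50   49   51    0    0    0    0    0    0    0    0
-25.0  151  151  150  113   69   54   57   50   52   53   53   52   50   51    0    0    0    0    0    0    0    0    0    0    0
-27.5  150  151  150  110   66   51   52   51   52   54   52    0    0    0    0    0    0    0    0    0    0    0    0    0    0
-30.0  150  150  152  110   68   54   53    0    0    0    0    0    0    0    0    0    0    0    0    0    0    0    0    0    0
```

The collar outline and its hole look concentric, so the whole collar is shifted about 3–4 mm. Next I'll measure the stand and the rod ends.

```bash
python3 - <<'E'
import pickle
from h import *
t=pickle.load(open("top0.pkl","rb"));s=pickle.load(open("side0.pkl","rb"))
o=np.array
c3=lambda p:(o(p,float)+.5)/8-.5+[335,240]
c2=lambda p:(o(p,float)+.5)/6-.5+[305-65,255]
print("plate top",plane(t,c3([(52,65),(38,260),(365,282),(376,90)]),.01).round(4).tolist())
print("plate side z0",plane(s,c2([(580,408),(735,345)]),0).round(4).tolist(),"far-left z.01",plane(s,c2([(440,225),(585,178),(578,382),(730,325)]),.01).round(4).tolist())
print("V vertices side",plane(s,c2([(638,243),(533,138)]),.0437).round(4).tolist())
print("arm tips side",plane(s,c2([(700,175),(600,68),(580,225),(465,102)]),.068).round(4).tolist())
print("rod ends top",plane(t,[(319.9,147.6),(413.9,148.8)],.058).round(4).tolist())
# rod in side view
g=s["frame"].min(2); m=np.zeros((480,640),np.uint8); m[215:285,400:495]=g[215:285,400:495]>150
v,u=np.nonzero(m); print(m.sum(),u.min(),u.max(),v.min(),v.max())
m2=np.zeros((480,640),np.uint8); m2[135:160,315:420]=t["frame"].min(2)[135:160,315:420]>140
for u in range(325,412,12):
    col=t["frame"][138:158,u].mean(1); print(u,col.round().astype(int).tolist())
E
```

```text
plate top [[0.4362, -0.0606, 0.01], [0.3768, -0.0575, 0.01], [0.3722, -0.1568, 0.01], [0.4305, -0.1594, 0.01]]
plate side z0 [[0.3764, -0.1529, 0.0], [0.4376, -0.151, 0.0]] far-left z.01 [[0.3808, -0.0547, 0.01], [0.438, -0.0564, 0.01], [0.3761, -0.1519, 0.01], [0.4347, -0.152, 0.01]]
V vertices side [[0.4078, -0.1369, 0.0437], [0.4096, -0.0682, 0.0437]]
arm tips side [[0.4263, -0.144, 0.068], [0.4319, -0.0746, 0.068], [0.379, -0.1475, 0.068], [0.3828, -0.0691, 0.068]]
rod ends top [[0.6704, -0.0047, 0.058], [0.6717, -0.2272, 0.058]]
239 411 478 223 267
325 [109, 109, 110, 107, 96, 97, 136, 170, 185, 184, 172, 151, 126, 104, 100, 104, 108, 109, 107, 90]
337 [128, 128, 128, 123, 116, 117, 136, 164, 182, 185, 175, 156, 127, 93, 91, 106, 111, 111, 112, 111]
349 [126, 127, 126, 120, 110, 112, 130, 156, 176, 184, 177, 160, 133, 99, 93, 106, 111, 111, 111, 111]
361 [130, 129, 128, 128, 126, 120, 124, 148, 172, 183, 180, 165, 138, 101, 80, 90, 106, 111, 111, 111]
373 [128, 128, 128, 127, 120, 112, 122, 147, 170, 181, 181, 170, 148, 117, 85, 89, 105, 109, 110, 110]
385 [108, 109, 109, 98, 70, 57, 90, 134, 163, 177, 180, 174, 156, 132, 112, 108, 110, 111, 101, 75]
397 [107, 109, 109, 100, 77, 59, 81, 125, 159, 175, 180, 177, 163, 139, 112, 107, 109, 109, 104, 84]
409 [105, 107, 107, 102, 84, 61, 72, 116, 153, 172, 180, 179, 168, 144, 112, 105, 108, 108, 106, 91]
```

{"op": "drive_tool", "data": {"plan": [{"az": 0.37, "grip": 1}, {"az": 0.74, "grip": 1}, {"az": 0.74, "grip": 1}, {"az": 0.74, "grip": 1}, {"az": 0.74, "grip": 1}, {"az": 0.74, "grip": 1}, {"az": 0.74, "grip": 1}, {"az": 0.74, "grip": 1}]}}

```text
$.plan[0]: bad value
```

{"op": "drive_tool", "data": {"plan": [{"x": -0.2, "y": -0.13, "z": 0, "ax": 0, "ay": 0, "az": 0.08, "grip": 1}, {"x": -0.4, "y": -0.26, "z": 0, "ax": 0, "ay": 0, "az": 0.16, "grip": 1}, {"x": -0.6, "y": -0.39, "z": 0, "ax": 0, "ay": 0, "az": 0.24, "grip": 1}, {"x": -0.8, "y": -0.52, "z": 0, "ax": 0, "ay": 0, "az": 0.32, "grip": 1}, {"x": -0.8, "y": -0.6, "z": 0, "ax": 0, "ay": 0, "az": 0.4, "grip": 1}, {"x": -0.8, "y": -0.7, "z": 0, "ax": 0, "ay": 0, "az": 0.48, "grip": 1}, {"x": -0.8, "y": -0.8, "z": 0, "ax": 0, "ay": 0, "az": 0.56, "grip": 1}, {"x": -0.8, "y": -0.9, "z": 0, "ax": 0, "ay": 0, "az": 0.63, "grip": 1}]}}

```text
t: 0.77
tool_pos: [0.3054, 0.4004, 0.2499]
tcp_rot: [-180.0, 0.0, 99.4]
wrist_force: [-0.1, -0.1, 0.6]
width: 0.0853
grasp_force: 0.0
```

{"op": "drive_tool", "data": {"plan": [{"x": -0.22, "y": 0.11, "z": 0, "ax": 0, "ay": 0, "az": 0.05, "grip": 1}, {"x": -0.45, "y": 0.22, "z": 0, "ax": 0, "ay": 0, "az": 0.105, "grip": 1}, {"x": -0.68, "y": 0.34, "z": 0, "ax": 0, "ay": 0, "az": 0.105, "grip": 1}, {"x": -0.9, "y": 0.46, "z": 0, "ax": 0, "ay": 0, "az": 0.105, "grip": 1}, {"x": -1, "y": 0.6, "z": 0, "ax": 0, "ay": 0, "az": 0.105, "grip": 1}]}}

```text
t: 1.18
tool_pos: [0.4213, 0.2644, 0.2505]
tcp_rot: [180.0, 0.0, 90.1]
wrist_force: [0.9, -0.1, 0.7]
width: 0.0853
grasp_force: 0.0
```

{"op": "drive_tool", "data": {"plan": [{"x": -0.22, "y": 0.11, "z": 0, "ax": 0, "ay": 0, "az": 0, "grip": 1}, {"x": -0.45, "y": 0.22, "z": 0, "ax": 0, "ay": 0, "az": 0, "grip": 1}, {"x": -0.68, "y": 0.34, "z": 0, "ax": 0, "ay": 0, "az": 0, "grip": 1}, {"x": -0.9, "y": 0.46, "z": 0, "ax": 0, "ay": 0, "az": 0, "grip": 1}, {"x": -1, "y": 0.6, "z": 0, "ax": 0, "ay": 0, "az": 0, "grip": 1}]}}

```text
t: 1.6
tool_pos: [0.5112, 0.1142, 0.2505]
tcp_rot: [180.0, 0.0, 90.1]
wrist_force: [0.6, -0.5, -0.5]
width: 0.0854
grasp_force: 0.0
```

{"op": "drive_tool", "data": {"plan": [{"x": -0.22, "y": 0.11, "z": 0, "ax": 0, "ay": 0, "az": 0, "grip": 1}, {"x": -0.45, "y": 0.22, "z": 0, "ax": 0, "ay": 0, "az": 0, "grip": 1}, {"x": -0.68, "y": 0.34, "z": 0, "ax": 0, "ay": 0, "az": 0, "grip": 1}, {"x": -0.9, "y": 0.46, "z": 0, "ax": 0, "ay": 0, "az": 0, "grip": 1}, {"x": -1, "y": 0.6, "z": 0, "ax": 0, "ay": 0, "az": 0, "grip": 1}]}}

```text
t: 2.02
tool_pos: [0.6014, -0.0359, 0.2505]
tcp_rot: [180.0, 0.1, 90.0]
wrist_force: [0.1, -0.2, 0.1]
width: 0.0854
grasp_force: 0.0
```

{"op": "drive_tool", "data": {"plan": [{"x": -0.2, "y": 0.16, "z": 0, "ax": 0, "ay": 0, "az": 0, "grip": 1}, {"x": -0.4, "y": 0.32, "z": 0.1, "ax": 0, "ay": 0, "az": 0, "grip": 1}, {"x": -0.55, "y": 0.464, "z": 0.3, "ax": 0, "ay": 0, "az": 0, "grip": 1}, {"x": -0.55, "y": 0.464, "z": 0.5, "ax": 0, "ay": 0, "az": 0, "grip": 1}, {"x": -0.55, "y": 0.464, "z": 0.6, "ax": 0, "ay": 0, "az": 0, "grip": 1}, {"x": -0.55, "y": 0.464, "z": 0.6, "ax": 0, "ay": 0, "az": 0, "grip": 1}]}}

```text
t: 2.52
tool_pos: [0.6693, -0.1124, 0.1551]
tcp_rot: [-179.6, -0.0, 90.3]
wrist_force: [0.2, -0.4, -0.6]
width: 0.085
grasp_force: 0.0
```

```bash
python3 - <<'E'
from h import *
s=cam("side");t=cam("top");st=sense();print(st["tool_pos"],st["tcp_rot"])
p=st["tool_pos"]; print(proj(s,[p,p-[0,0,.019]]))
a=cv2.resize(s["frame"][120:300,370:520,::-1],None,fx=3,fy=3,interpolation=cv2.INTER_CUBIC)
b=cv2.resize(t["frame"][100:220,310:420,::-1],None,fx=3,fy=3,interpolation=cv2.INTER_CUBIC)
cv2.imwrite("pics/g1.png",np.hstack([a,cv2.copyMakeBorder(b,0,180,0,0,0)]))
E
```

```text
[ 0.67136179 -0.11210838  0.16028714] [-1.79945975e+02 -6.15479999e-03  9.03285859e+01]
[[448.23812675 204.46075004]
 [447.27223273 212.59224349]]
```

View pics/g1.png

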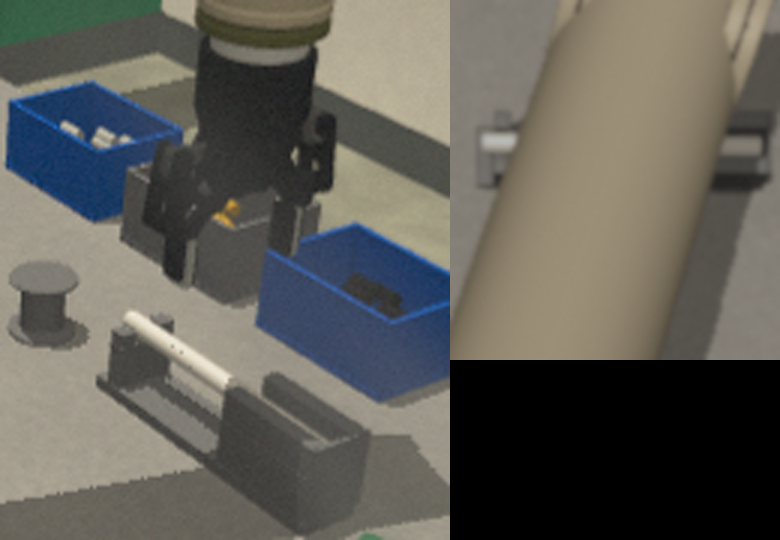

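The open fingers straddle the rod in the side view, with tips near (428,213) and (465,203). I'll descend and grip.

{"op": "drive_tool", "data": {"plan": [{"x": -0.06, "y": 0, "z": 0.2, "ax": 0, "ay": 0, "az": 0, "grip": 1}, {"x": -0.06, "y": 0, "z": 0.4, "ax": 0, "ay": 0, "az": 0, "grip": 1}, {"x": -0.06, "y": 0, "z": 0.55, "ax": 0, "ay": 0, "az": 0, "grip": 1}, {"x": -0.06, "y": 0, "z": 0.65, "ax": 0, "ay": 0, "az": 0, "grip": 1}, {"x": -0.06, "y": 0, "z": 0.7, "ax": 0, "ay": 0, "az": 0, "grip": 1}, {"x": -0.06, "y": 0, "z": 0.7, "ax": 0, "ay": 0, "az": 0, "grip": 1}, {"x": -0.06, "y": 0, "z": 0.7, "ax": 0, "ay": 0, "az": 0, "grip": 0.5}, {"x": -0.06, "y": 0, "z": 0.7, "ax": 0, "ay": 0, "az": 0, "grip": 0.3}]}}

```text
t: 3.28
tool_pos: [0.6727, -0.1215, 0.0574]
tcp_rot: [179.8, 0.0, 90.3]
wrist_force: [0.5, -0.2, 0.8]
width: 0.0639
grasp_force: 0.0
```

{"op": "drive_tool", "data": {"plan": [{"x": 0, "y": 0, "z": 0, "ax": 0, "ay": 0, "az": 0, "grip": 0.2}, {"x": 0, "y": 0, "z": 0, "ax": 0, "ay": 0, "az": 0, "grip": 0.1}, {"x": 0, "y": 0, "z": 0, "ax": 0, "ay": 0, "az": 0, "grip": 0}, {"x": 0, "y": 0, "z": 0, "ax": 0, "ay": 0, "az": 0, "grip": 0}, {"x": 0, "y": 0, "z": 0, "ax": 0, "ay": 0, "az": 0, "grip": 0}, {"x": 0, "y": 0, "z": 0, "ax": 0, "ay": 0, "az": 0, "grip": 0}]}}

```text
t: 3.78
tool_pos: [0.6719, -0.1214, 0.0559]
tcp_rot: [179.9, -0.0, 90.3]
wrist_force: [-1.4, 0.9, 5.4]
width: 0.0139
grasp_force: 58.4
```

{"op": "drive_tool", "data": {"plan": [{"x": 0, "y": 0, "z": -0.05, "ax": 0, "ay": 0, "az": 0, "grip": 0}, {"x": 0, "y": 0, "z": -0.15, "ax": 0, "ay": 0, "az": 0, "grip": 0}, {"x": 0, "y": 0, "z": -0.3, "ax": 0, "ay": 0, "az": 0, "grip": 0}, {"x": 0, "y": 0, "z": -0.45, "ax": 0, "ay": 0, "az": 0, "grip": 0}, {"x": 0, "y": -0.1, "z": -0.5, "ax": 0, "ay": 0, "az": 0, "grip": 0}, {"x": 0.1, "y": -0.25, "z": -0.5, "ax": 0, "ay": 0, "az": 0, "grip": 0}, {"x": 0.2, "y": -0.4, "z": -0.5, "ax": 0, "ay": 0, "az": -0.02, "grip": 0}, {"x": 0.3, "y": -0.55, "z": -0.5, "ax": 0, "ay": 0, "az": -0.053, "grip": 0}]}}

```text
t: 4.45
tool_pos: [0.5874, -0.0766, 0.1305]
tcp_rot: [-180.0, 0.0, 95.1]
wrist_force: [-0.8, 0.1, -1.1]
width: 0.0143
grasp_force: 59.3
```

{"op": "drive_tool", "data": {"plan": [{"x": 0.07, "y": -0.05, "z": 0.05, "ax": 0, "ay": 0, "az": 0, "grip": 0}, {"x": 0.14, "y": -0.1, "z": 0.12, "ax": 0, "ay": 0, "az": 0, "grip": 0}, {"x": 0.2, "y": -0.15, "z": 0.2, "ax": 0, "ay": 0, "az": 0, "grip": 0}, {"x": 0.2, "y": -0.15, "z": 0.237, "ax": 0, "ay": 0, "az": 0, "grip": 0}, {"x": 0.2, "y": -0.15, "z": 0.237, "ax": 0, "ay": 0, "az": 0, "grip": 0}, {"x": 0.2, "y": -0.15, "z": 0.237, "ax": 0, "ay": 0, "az": 0, "grip": 0}]}}

```text
t: 4.95
tool_pos: [0.5641, -0.0497, 0.0952]
tcp_rot: [180.0, 0.0, 95.0]
wrist_force: [-0.3, -1.0, -2.7]
width: 0.0136
grasp_force: 59.3
```

```bash
python3 - <<'E'
from h import *
import pickle
s=cam("side");t=cam("top");st=sense();print(st["tool_pos"],st["tcp_rot"],st["wrist_force"])
pickle.dump((s,t,st),open("a1.pkl","wb"))
p=st["tool_pos"]; print(proj(s,[p]),proj(t,[p]))
a=cv2.resize(s["frame"][140:260,310:410,::-1],None,fx=4,fy=4,interpolation=cv2.INTER_CUBIC)
b=cv2.resize(t["frame"][160:240,240:340,::-1],None,fx=4,fy=4,interpolation=cv2.INTER_CUBIC)
cv2.imwrite("pics/g2.png",np.hstack([a,cv2.copyMakeBorder(b,0,160,0,0,0)]))
E
```

```text
[ 0.56453044 -0.04989964  0.09550168] [1.79941078e+02 3.06213951e-02 9.50198372e+01] [-1.00227424 -0.61461903 -1.51894055]
[[386.70427001 231.96641376]] [[338.57066169 189.69930457]]
```

View pics/g2.png

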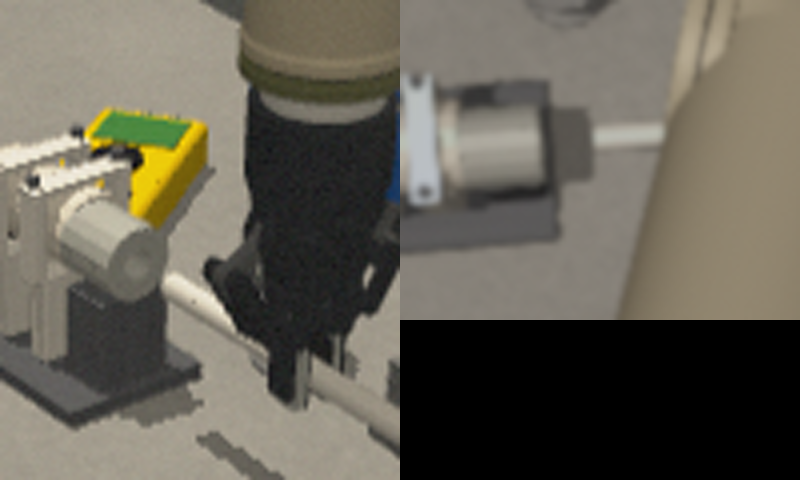

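The top view shows the rod tip at crop (592,137), about 12 px short of the collar face and roughly in line with it. I'll compare the two axes numerically, in the same camera.

```bash
cat > ali.py <<'E'
import pickle,sys
from h import *
s,t,st=pickle.load(open(sys.argv[1],"rb"))
yaw=np.radians(95.1); fx=np.array([np.cos(yaw),np.sin(yaw),0]); fy=np.array([-fx[1],fx[0],0])
g=t["frame"].mean(2)
def axis(u,e):
    c,r=ray(t,[(u,e[0]),(u,e[1])]); r=r/np.linalg.norm(r-np.outer(r@fx,fx),axis=1)[:,None]
    m=r.sum(0); A=c+m*(.095-c[2])/m[2]; return np.array([A@fx,A@fy])
def edges(u,lo,hi):  # strongest rise and fall, subpixel by parabola
    d=np.gradient(cv2.GaussianBlur(g[:,u-1:u+2].mean(1).reshape(-1,1),(1,5),.8).ravel())[lo:hi]
    r=[]
    for sgn in(1,-1):
        q=d*sgn; i=int(np.argmax(q[1:-1]))+1; r.append(lo+i+.5*(q[i-1]-q[i+1])/(q[i-1]-2*q[i]+q[i+1]))
    return sorted(r)
for nm,us,lo,hi in(("collar",range(256,273,2),182,212),("rod",range(int(sys.argv[2]),int(sys.argv[3]),2),184,204)):
    P=np.array([np.r_[axis(u,edges(u,lo,hi)),edges(u,lo,hi)] for u in us]); print(nm,P.round(4).tolist()); k=np.polyfit(P[:,0],P[:,1],1)
    print(nm,"slope deg",np.degrees(k[0]),"across mean",P[:,1].mean(),"median",np.median(P[:,1]),"at entry",np.polyval(k,.044))
print("tcp along/across",st["tool_pos"]@fx,st["tool_pos"]@fy)
print("tip row",g[194,284:296].round().tolist())
E
python3 ali.py a1.pkl 291 304
```

```text
collar [[0.0893, -0.5552, 187.2636, 205.9496], [0.0848, -0.5552, 186.9415, 205.9521], [0.0802, -0.5553, 186.5726, 206.0202], [0.0756, -0.5545, 186.7666, 206.2146], [0.0711, -0.5537, 187.1724, 206.1965], [0.0682, -0.5275, 205.8627, 210.1331], [0.0636, -0.5277, 205.5897, 209.9377], [0.059, -0.5277, 205.5559, 209.7471], [0.0544, -0.5274, 205.6234, 209.6388]]
collar slope deg -60.050417515334345 across mean -0.5426823572120598 median -0.553724919414368 at entry -0.5135480114474126
rod [[0.0091, -0.5565, 191.2972, 195.9634], [0.0045, -0.5565, 191.1516, 195.7989], [-0.0001, -0.5566, 190.9611, 195.639], [-0.0046, -0.5566, 190.8465, 195.4917], [-0.0092, -0.5565, 190.7676, 195.3811], [-0.0138, -0.5563, 190.7323, 195.2728], [-0.0184, -0.5563, 190.6231, 195.1598]]
rod slope deg -0.5045943038669083 across mean -0.5564671439206089 median -0.5564844304103829 at entry -0.5568955068596287
tcp along/across -0.09988562990530772 -0.5578597053188875
tip row [85.0, 85.0, 84.0, 101.0, 144.0, 175.0, 182.0, 181.0, 182.0, 181.0, 181.0, 181.0]
```

```bash
python3 - <<'E'
import pickle
from h import *
s,t,st=pickle.load(open("a1.pkl","rb")); g=t["frame"].mean(2)
for a,b in((290,294),(294,298),(298,302)): print("rod",a,g[186:202,a:b].mean(1).round().astype(int).tolist())
for a in(258,262,265,268,271): print("col",a,g[181:211,a-1:a+2].mean(1).round().astype(int).tolist())
E
```

```text
rod 290 [129, 129, 130, 130, 135, 150, 169, 180, 182, 172, 152, 132, 126, 129, 130, 129]
rod 294 [128, 129, 130, 130, 138, 157, 173, 182, 180, 168, 146, 129, 130, 131, 131, 130]
rod 298 [128, 128, 128, 127, 138, 160, 176, 182, 178, 161, 135, 119, 126, 130, 130, 129]
col 258 [80, 58, 54, 53, 56, 69, 92, 111, 122, 131, 137, 142, 153, 164, 167, 165, 159, 150, 147, 145, 138, 131, 127, 119, 105, 89, 68, 56, 56, 55]
col 262 [73, 60, 60, 60, 60, 75, 100, 116, 125, 134, 139, 146, 158, 166, 167, 164, 156, 150, 148, 144, 136, 130, 125, 114, 101, 85, 67, 48, 47, 58]
col 265 [83, 83, 85, 84, 80, 83, 103, 118, 128, 136, 140, 149, 161, 167, 167, 162, 155, 149, 148, 142, 134, 129, 123, 111, 97, 79, 59, 41, 41, 62]
col 268 [86, 86, 87, 87, 88, 98, 112, 123, 131, 138, 142, 152, 165, 169, 167, 162, 153, 149, 147, 141, 133, 129, 122, 108, 92, 68, 45, 37, 45, 68]
col 271 [83, 86, 87, 87, 90, 102, 115, 124, 133, 138, 142, 153, 165, 169, 166, 160, 152, 149, 146, 139, 132, 128, 119, 105, 90, 66, 42, 37, 51, 72]
```

Using the shading highlights, the rod's extended axis meets the collar axis within about 0.3 mm. The gap to the face is about 29 mm, so I'll advance gently.

{"op": "drive_tool", "data": {"plan": [{"x": 0.06, "y": -0.002, "z": -0.002, "ax": 0, "ay": 0, "az": 0, "grip": 0}, {"x": 0.12, "y": -0.002, "z": -0.002, "ax": 0, "ay": 0, "az": 0, "grip": 0}, {"x": 0.165, "y": -0.002, "z": -0.002, "ax": 0, "ay": 0, "az": 0, "grip": 0}, {"x": 0.175, "y": -0.002, "z": -0.002, "ax": 0, "ay": 0, "az": 0, "grip": 0}, {"x": 0.185, "y": -0.002, "z": -0.002, "ax": 0, "ay": 0, "az": 0, "grip": 0}, {"x": 0.195, "y": -0.002, "z": -0.002, "ax": 0, "ay": 0, "az": 0, "grip": 0}, {"x": 0.205, "y": -0.002, "z": -0.002, "ax": 0, "ay": 0, "az": 0, "grip": 0}, {"x": 0.21, "y": -0.002, "z": -0.002, "ax": 0, "ay": 0, "az": 0, "grip": 0}]}}

```text
t: 5.72
tool_pos: [0.5606, -0.0176, 0.095]
tcp_rot: [180.0, 0.0, 95.1]
wrist_force: [0.5, 0.1, -1.3]
width: 0.0142
grasp_force: 59.3
```

{"op": "drive_tool", "data": {"plan": [{"x": 0.01, "y": 0, "z": 0, "ax": 0, "ay": 0, "az": 0, "grip": 0}, {"x": 0.02, "y": 0, "z": 0, "ax": 0, "ay": 0, "az": 0, "grip": 0}, {"x": 0.03, "y": 0, "z": 0, "ax": 0, "ay": 0, "az": 0, "grip": 0}, {"x": 0.04, "y": 0, "z": 0, "ax": 0, "ay": 0, "az": 0, "grip": 0}, {"x": 0.04, "y": 0, "z": 0, "ax": 0, "ay": 0, "az": 0, "grip": 0}]}}

```text
t: 6.13
tool_pos: [0.5601, -0.0112, 0.095]
tcp_rot: [180.0, -0.0, 95.1]
wrist_force: [-0.1, 0.1, -2.1]
width: 0.0137
grasp_force: 59.3
```

{"op": "drive_tool", "data": {"plan": [{"x": 0.015, "y": 0, "z": 0, "ax": 0, "ay": 0, "az": 0, "grip": 0}, {"x": 0.03, "y": 0, "z": 0, "ax": 0, "ay": 0, "az": 0, "grip": 0}, {"x": 0.045, "y": 0, "z": 0, "ax": 0, "ay": 0, "az": 0, "grip": 0}, {"x": 0.06, "y": 0, "z": 0, "ax": 0, "ay": 0, "az": 0, "grip": 0}, {"x": 0.075, "y": 0, "z": 0, "ax": 0, "ay": 0, "az": 0, "grip": 0}, {"x": 0.09, "y": 0, "z": 0, "ax": 0, "ay": 0, "az": 0, "grip": 0}, {"x": 0.09, "y": 0, "z": 0, "ax": 0, "ay": 0, "az": 0, "grip": 0}]}}

```text
t: 6.72
tool_pos: [0.5589, 0.0026, 0.095]
tcp_rot: [180.0, -0.0, 95.1]
wrist_force: [-0.4, 0.4, -1.0]
width: 0.0142
grasp_force: 59.3
```

{"op": "drive_tool", "data": {"plan": [{"x": 0.025, "y": 0, "z": 0, "ax": 0, "ay": 0, "az": 0, "grip": 0}, {"x": 0.05, "y": 0, "z": 0, "ax": 0, "ay": 0, "az": 0, "grip": 0}, {"x": 0.075, "y": 0, "z": 0, "ax": 0, "ay": 0, "az": 0, "grip": 0}, {"x": 0.1, "y": 0, "z": 0, "ax": 0, "ay": 0, "az": 0, "grip": 0}, {"x": 0.125, "y": 0, "z": 0, "ax": 0, "ay": 0, "az": 0, "grip": 0}, {"x": 0.15, "y": 0, "z": 0, "ax": 0, "ay": 0, "az": 0, "grip": 0}, {"x": 0.175, "y": 0, "z": 0, "ax": 0, "ay": 0, "az": 0, "grip": 0}, {"x": 0.2, "y": 0, "z": 0, "ax": 0, "ay": 0, "az": 0, "grip": 0}]}}

```text
t: 7.38
tool_pos: [0.5563, 0.0319, 0.0951]
tcp_rot: [180.0, 0.0, 95.1]
wrist_force: [1.1, -11.4, -0.5]
width: 0.0143
grasp_force: 59.3
```

{"op": "drive_tool", "data": {"plan": [{"x": 0.025, "y": 0, "z": 0, "ax": 0, "ay": 0, "az": 0, "grip": 0}, {"x": 0.05, "y": 0, "z": 0, "ax": 0, "ay": 0, "az": 0, "grip": 0}, {"x": 0.075, "y": 0, "z": 0, "ax": 0, "ay": 0, "az": 0, "grip": 0}, {"x": 0.1, "y": 0, "z": 0, "ax": 0, "ay": 0, "az": 0, "grip": 0}]}}

```text
t: 7.72
tool_pos: [0.5551, 0.0428, 0.095]
tcp_rot: [-180.0, 0.2, 94.9]
wrist_force: [0.6, -13.0, -0.8]
width: 0.0138
grasp_force: 59.3
```

{"op": "drive_tool", "data": {"plan": [{"x": 0.025, "y": 0, "z": 0, "ax": 0, "ay": 0, "az": 0, "grip": 0}, {"x": 0.05, "y": 0, "z": 0, "ax": 0, "ay": 0, "az": 0, "grip": 0}, {"x": 0.075, "y": 0, "z": 0, "ax": 0, "ay": 0, "az": 0, "grip": 0}, {"x": 0.1, "y": 0, "z": 0, "ax": 0, "ay": 0, "az": 0, "grip": 0}, {"x": 0.12, "y": 0, "z": 0, "ax": 0, "ay": 0, "az": 0, "grip": 0}, {"x": 0.14, "y": 0, "z": 0, "ax": 0, "ay": 0, "az": 0, "grip": 0}, {"x": 0.14, "y": 0, "z": 0, "ax": 0, "ay": 0, "az": 0, "grip": 0}, {"x": 0.14, "y": 0, "z": 0, "ax": 0, "ay": 0, "az": 0, "grip": 0}]}}

```text
t: 8.38
tool_pos: [0.5531, 0.0645, 0.0949]
tcp_rot: [-180.0, 0.2, 94.9]
wrist_force: [0.9, -10.5, -0.7]
width: 0.0143
grasp_force: 59.3
```

{"op": "drive_tool", "data": {"plan": [{"x": 0, "y": 0, "z": 0, "ax": 0, "ay": 0, "az": 0, "grip": 0.3}, {"x": 0, "y": 0, "z": 0, "ax": 0, "ay": 0, "az": 0, "grip": 0.6}, {"x": 0, "y": 0, "z": 0, "ax": 0, "ay": 0, "az": 0, "grip": 0.6}, {"x": 0, "y": 0, "z": 0, "ax": 0, "ay": 0, "az": 0, "grip": 0.6}, {"x": 0, "y": 0, "z": 0, "ax": 0, "ay": 0, "az": 0, "grip": 0.6}]}}

```text
t: 8.8
tool_pos: [0.5531, 0.0681, 0.0951]
tcp_rot: [180.0, -0.0, 95.1]
wrist_force: [0.9, -0.2, -0.5]
width: 0.0513
grasp_force: 0.0
```

{"op": "drive_tool", "data": {"plan": [{"x": -0.1, "y": 0, "z": 0, "ax": 0, "ay": 0, "az": 0, "grip": 0.6}, {"x": -0.25, "y": 0, "z": 0, "ax": 0, "ay": 0, "az": 0, "grip": 0.6}, {"x": -0.4, "y": 0, "z": 0.01, "ax": 0, "ay": 0, "az": 0, "grip": 0.6}, {"x": -0.5, "y": 0, "z": 0.02, "ax": 0, "ay": 0, "az": 0, "grip": 0.6}, {"x": -0.53, "y": 0, "z": 0.04, "ax": 0, "ay": 0, "az": 0, "grip": 0.6}, {"x": -0.53, "y": 0, "z": 0.04, "ax": 0, "ay": 0, "az": 0, "grip": 0.6}]}}

```text
t: 9.3
tool_pos: [0.5599, -0.0126, 0.0886]
tcp_rot: [-180.0, 0.0, 95.0]
wrist_force: [-0.9, 0.2, 0.0]
width: 0.0513
grasp_force: 0.0
```

```bash
python3 - <<'E'
from h import *
import pickle
s=cam("side");t=cam("top");st=sense();print(st["tool_pos"],st["tcp_rot"],st["wrist_force"],st["width"])
pickle.dump((s,t,st),open("a2.pkl","wb"))
p=st["tool_pos"]; print(proj(s,[p]),proj(t,[p]))
fx=np.array([np.cos(1.6598),np.sin(1.6598),0]); E=np.array([.5483,.0935,.095])
for sag in(0,.1): print(proj(s,[E-fx*.1335*np.cos(sag)-[0,0,.1335*np.sin(sag)]]))
a=cv2.resize(s["frame"][160:260,300:430,::-1],None,fx=6,fy=6,interpolation=cv2.INTER_CUBIC)
cv2.imwrite("pics/g3.png",a)
E
```

```text
[ 0.5600254  -0.0102989   0.08883223] [-1.79979369e+02 -4.04384169e-02  9.51343455e+01] [0.54191236 0.79322897 0.54065537] 0.051382128176545014
[[374.11398228 227.32464746]] [[321.20675335 191.78570475]]
[[382.14025819 230.59150343]]
[[381.6328349  235.86936203]]
```

View pics/g3.png

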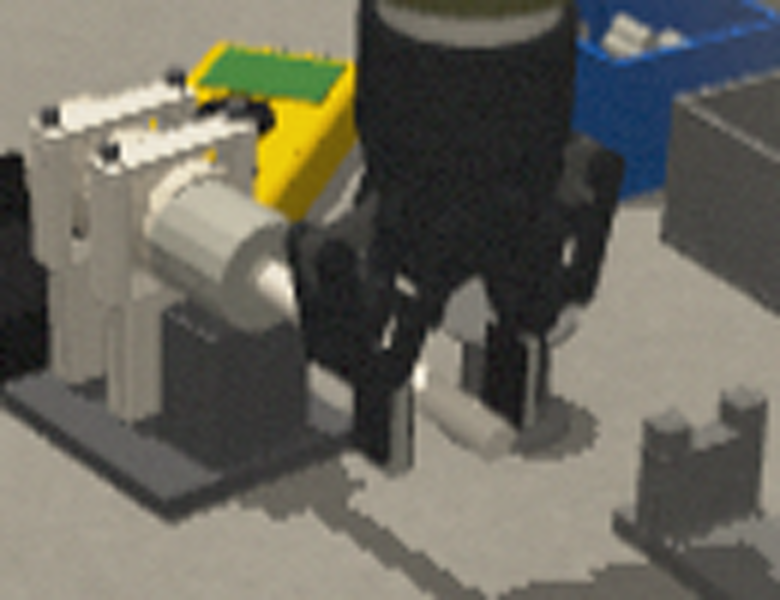

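The rod's tail is at crop (497,440), a sag of about 0.06 rad. I'll tilt the tool to match, grip, then level it.

{"op": "drive_tool", "data": {"plan": [{"x": 0, "y": 0, "z": 0, "ax": 0, "ay": 0.04, "az": 0, "grip": 0.6}, {"x": 0, "y": 0, "z": 0, "ax": 0, "ay": 0.04, "az": 0, "grip": 0.4}, {"x": 0, "y": 0, "z": 0, "ax": 0, "ay": 0.04, "az": 0, "grip": 0.3}, {"x": 0, "y": 0, "z": 0, "ax": 0, "ay": 0.04, "az": 0, "grip": 0.2}, {"x": 0, "y": 0, "z": 0, "ax": 0, "ay": 0.04, "az": 0, "grip": 0}, {"x": 0, "y": 0, "z": 0, "ax": 0, "ay": 0.04, "az": 0, "grip": 0}, {"x": 0, "y": 0, "z": 0, "ax": 0, "ay": 0.04, "az": 0, "grip": 0}, {"x": 0, "y": 0, "z": 0, "ax": 0, "ay": 0.04, "az": 0, "grip": 0}]}}

```text
t: 10.07
tool_pos: [0.5601, -0.0108, 0.0891]
tcp_rot: [180.0, -3.6, 95.1]
wrist_force: [-0.1, 1.4, 0.0]
width: 0.0139
grasp_force: 58.4
```

{"op": "drive_tool", "data": {"plan": [{"x": 0, "y": 0, "z": -0.01, "ax": 0, "ay": -0.01, "az": 0, "grip": 0}, {"x": 0, "y": 0, "z": -0.02, "ax": 0, "ay": -0.02, "az": 0, "grip": 0}, {"x": 0, "y": 0, "z": -0.03, "ax": 0, "ay": -0.03, "az": 0, "grip": 0}, {"x": 0, "y": 0, "z": -0.04, "ax": 0, "ay": -0.04, "az": 0, "grip": 0}, {"x": 0, "y": 0, "z": -0.04, "ax": 0, "ay": -0.04, "az": 0, "grip": 0}, {"x": 0, "y": 0, "z": -0.04, "ax": 0, "ay": -0.04, "az": 0, "grip": 0}]}}

```text
t: 10.57
tool_pos: [0.5603, -0.0115, 0.0952]
tcp_rot: [180.0, -0.0, 95.1]
wrist_force: [0.2, 0.1, 1.1]
width: 0.0141
grasp_force: 58.5
```

{"op": "drive_tool", "data": {"plan": [{"x": 0.02, "y": 0, "z": 0, "ax": 0, "ay": 0, "az": 0, "grip": 0}, {"x": 0.045, "y": 0, "z": 0, "ax": 0, "ay": 0, "az": 0, "grip": 0}, {"x": 0.07, "y": 0, "z": 0, "ax": 0, "ay": 0, "az": 0, "grip": 0}, {"x": 0.095, "y": 0, "z": 0, "ax": 0, "ay": 0, "az": 0, "grip": 0}, {"x": 0.12, "y": 0, "z": 0, "ax": 0, "ay": 0, "az": 0, "grip": 0}, {"x": 0.145, "y": 0, "z": 0, "ax": 0, "ay": 0, "az": 0, "grip": 0}, {"x": 0.17, "y": 0, "z": 0, "ax": 0, "ay": 0, "az": 0, "grip": 0}, {"x": 0.195, "y": 0, "z": 0, "ax": 0, "ay": 0, "az": 0, "grip": 0}]}}

```text
t: 11.23
tool_pos: [0.5579, 0.0126, 0.0953]
tcp_rot: [180.0, 0.3, 94.8]
wrist_force: [0.5, -14.0, 2.1]
width: 0.014
grasp_force: 58.7
```

{"op": "drive_tool", "data": {"plan": [{"x": 0.025, "y": 0, "z": 0, "ax": 0, "ay": 0, "az": 0, "grip": 0}, {"x": 0.05, "y": 0, "z": 0, "ax": 0, "ay": 0, "az": 0, "grip": 0}, {"x": 0.075, "y": 0, "z": 0, "ax": 0, "ay": 0, "az": 0, "grip": 0}, {"x": 0.1, "y": 0, "z": 0, "ax": 0, "ay": 0, "az": 0, "grip": 0}, {"x": 0.12, "y": 0, "z": 0, "ax": 0, "ay": 0, "az": 0, "grip": 0}, {"x": 0.12, "y": 0, "z": 0, "ax": 0, "ay": 0, "az": 0, "grip": 0}]}}

```text
t: 11.73
tool_pos: [0.5561, 0.0361, 0.0952]
tcp_rot: [180.0, -0.0, 95.1]
wrist_force: [1.8, 1.0, 2.3]
width: 0.0145
grasp_force: 58.7
```

{"op": "drive_tool", "data": {"plan": [{"x": 0.02, "y": 0, "z": 0, "ax": 0, "ay": 0, "az": 0, "grip": 0}, {"x": 0.04, "y": 0, "z": 0, "ax": 0, "ay": 0, "az": 0, "grip": 0}, {"x": 0.06, "y": 0, "z": 0, "ax": 0, "ay": 0, "az": 0, "grip": 0}, {"x": 0.06, "y": 0, "z": 0, "ax": 0, "ay": 0, "az": 0, "grip": 0}, {"x": 0.06, "y": 0, "z": 0, "ax": 0, "ay": 0, "az": 0, "grip": 0}, {"x": 0.06, "y": 0, "z": 0, "ax": 0, "ay": 0, "az": 0, "grip": 0}]}}

```text
t: 12.23
tool_pos: [0.5552, 0.0448, 0.0951]
tcp_rot: [180.0, -0.1, 95.1]
wrist_force: [1.0, 1.4, 3.2]
width: 0.0138
grasp_force: 58.8
```

```bash
python3 - <<'E'
from h import *
s=cam("side");t=cam("top")
a=cv2.resize(s["frame"][160:260,240:360,::-1],None,fx=3,fy=3,interpolation=cv2.INTER_CUBIC)
b=cv2.resize(t["frame"][165:255,160:290,::-1],None,fx=3,fy=3,interpolation=cv2.INTER_CUBIC)
cv2.imwrite("pics/g4.png",np.hstack([a,cv2.copyMakeBorder(b,0,30,0,0,0)]))
E
```

```text
(no output)
```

View pics/g4.png

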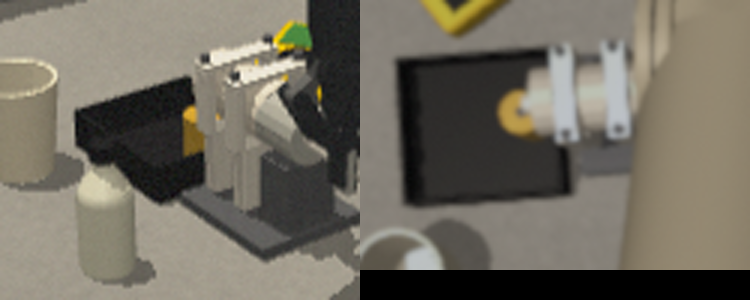

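The bushing is in the tray, standing on end: brass at top crop (518,112) and side crop (195,130). Now I'll draw the rod out.

{"op": "drive_tool", "data": {"plan": [{"x": -0.08, "y": 0, "z": 0, "ax": 0, "ay": 0, "az": 0, "grip": 0}, {"x": -0.2, "y": 0, "z": 0, "ax": 0, "ay": 0, "az": 0, "grip": 0}, {"x": -0.33, "y": 0, "z": 0, "ax": 0, "ay": 0, "az": 0, "grip": 0}, {"x": -0.46, "y": 0, "z": 0, "ax": 0, "ay": 0, "az": 0, "grip": 0}, {"x": -0.59, "y": 0, "z": 0, "ax": 0, "ay": 0, "az": 0, "grip": 0}, {"x": -0.72, "y": 0, "z": 0, "ax": 0, "ay": 0, "az": 0, "grip": 0}, {"x": -0.85, "y": 0, "z": 0, "ax": 0, "ay": 0, "az": 0, "grip": 0}, {"x": -0.95, "y": 0, "z": 0, "ax": 0, "ay": 0, "az": 0, "grip": 0}]}}

```text
t: 13.0
tool_pos: [0.5671, -0.0999, 0.0946]
tcp_rot: [-179.9, 0.0, 95.0]
wrist_force: [-0.6, 0.6, -1.1]
width: 0.014
grasp_force: 58.4
```

{"op": "drive_tool", "data": {"plan": [{"x": -0.1, "y": 0, "z": 0, "ax": 0, "ay": 0, "az": 0, "grip": 0}, {"x": -0.2, "y": 0, "z": 0, "ax": 0, "ay": 0, "az": 0, "grip": 0}, {"x": -0.3, "y": 0, "z": 0, "ax": 0, "ay": 0, "az": 0, "grip": 0}, {"x": -0.4, "y": 0, "z": 0, "ax": 0, "ay": 0, "az": 0, "grip": 0}, {"x": -0.4, "y": 0, "z": 0, "ax": 0, "ay": 0, "az": 0, "grip": 0}]}}

```text
t: 13.42
tool_pos: [0.5719, -0.1616, 0.0945]
tcp_rot: [-179.9, 0.1, 94.9]
wrist_force: [-0.7, -0.1, -0.5]
width: 0.0142
grasp_force: 58.5
```

{"op": "drive_tool", "data": {"plan": [{"x": 0, "y": -0.05, "z": -0.1, "ax": 0, "ay": 0, "az": 0, "grip": 0}, {"x": -0.01, "y": -0.15, "z": -0.2, "ax": 0, "ay": 0, "az": 0.02, "grip": 0}, {"x": -0.02, "y": -0.3, "z": -0.33, "ax": 0, "ay": 0, "az": 0.04, "grip": 0}, {"x": -0.03, "y": -0.45, "z": -0.33, "ax": 0, "ay": 0, "az": 0.06, "grip": 0}, {"x": -0.04, "y": -0.6, "z": -0.33, "ax": 0, "ay": 0, "az": 0.086, "grip": 0}, {"x": -0.05, "y": -0.75, "z": -0.33, "ax": 0, "ay": 0, "az": 0.086, "grip": 0}, {"x": -0.06, "y": -0.88, "z": -0.33, "ax": 0, "ay": 0, "az": 0.086, "grip": 0}, {"x": -0.06, "y": -0.95, "z": -0.33, "ax": 0, "ay": 0, "az": 0.086, "grip": 0}]}}

```text
t: 14.08
tool_pos: [0.4293, -0.1794, 0.1438]
tcp_rot: [-179.9, -0.1, 87.3]
wrist_force: [-0.3, 0.6, -1.9]
width: 0.0141
grasp_force: 58.6
```

{"op": "drive_tool", "data": {"plan": [{"x": 0, "y": -0.08, "z": 0, "ax": 0, "ay": 0, "az": 0, "grip": 0}, {"x": 0, "y": -0.14, "z": 0.1, "ax": 0, "ay": 0, "az": 0, "grip": 0}, {"x": 0, "y": -0.16, "z": 0.2, "ax": 0, "ay": 0, "az": 0, "grip": 0}, {"x": 0, "y": -0.16, "z": 0.27, "ax": 0, "ay": 0, "az": 0, "grip": 0}, {"x": 0, "y": -0.16, "z": 0.27, "ax": 0, "ay": 0, "az": 0, "grip": 0}, {"x": 0, "y": -0.16, "z": 0.27, "ax": 0, "ay": 0, "az": 0, "grip": 0}]}}

```text
t: 14.58
tool_pos: [0.4074, -0.1779, 0.1037]
tcp_rot: [-179.9, -0.0, 87.4]
wrist_force: [0.3, -0.5, -0.4]
width: 0.0139
grasp_force: 58.6
```

```bash
python3 - <<'E'
from h import *
import pickle
s=cam("side");t=cam("top");st=sense();print(st["tool_pos"],st["tcp_rot"],st["wrist_force"])
pickle.dump((s,t,st),open("a3.pkl","wb"))
p=st["tool_pos"]; y=np.radians(st["tcp_rot"][2]); d=np.array([np.cos(y),np.sin(y),0])
print(proj(s,[p+d*.191,p-d*.029]).tolist(),proj(t,[p+d*.191,p-d*.029]).tolist())
a=cv2.resize(s["frame"][240:360,285:415,::-1],None,fx=4,fy=4,interpolation=cv2.INTER_CUBIC)
b=cv2.resize(t["frame"][230:290,315:385,::-1],None,fx=4,fy=4,interpolation=cv2.INTER_CUBIC)
cv2.imwrite("pics/g5.png",np.hstack([a,cv2.copyMakeBorder(b,0,240,0,0,0)]))
E
```

```text
[ 0.4082772  -0.17813827  0.10451263] [1.79982194e+02 4.56332520e-03 8.73498106e+01] [ 1.08514434 -0.41122887 -1.81623499]
[[311.5162444251029, 233.42877131545652], [367.09401900806733, 287.54903354667863]] [[309.6373867283499, 253.57072219946286], [407.4972700946917, 260.09139778754104]]
```

View pics/g5.png

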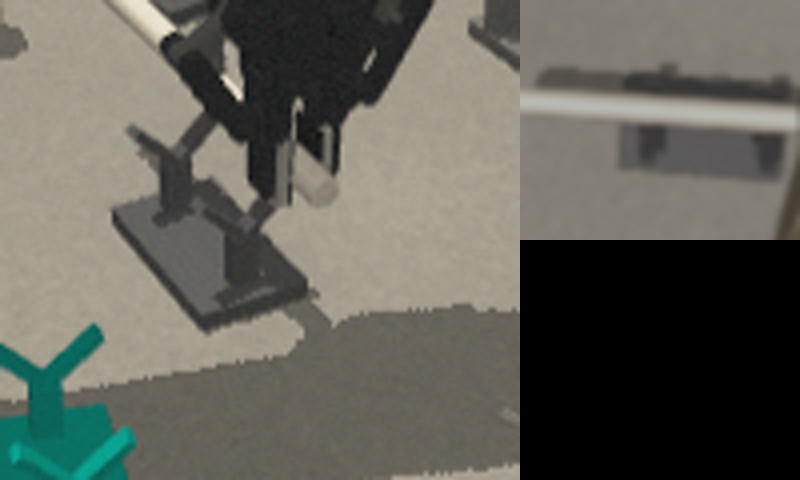

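The tail in the side view, about (366,287), matches the prediction of (367,287.5). In the top view the rod runs over the stand with slightly less slope. I'll refine both numerically.

```bash
python3 - <<'E'
from h import *
import pickle
s,t,st=pickle.load(open("a3.pkl","rb")); g=t["frame"].mean(2)
U=np.arange(312,380,3);V=[]
for u in U:
    c=g[248:268,u-1:u+2].mean(1); i=int(np.argmax(c)); V.append(248+i+.5*(c[i-1]-c[i+1])/(c[i-1]-2*c[i]+c[i+1]))
k=np.polyfit(U,V,1); u0,u1=312,380
P=plane(t,[(u,np.polyval(k,u)+.65) for u in(u0,u1)],st["tool_pos"][2]); dr=P[0]-P[1]
print("rod slope",k[0],"world",P.round(4).tolist(),"yaw",np.degrees(np.arctan2(dr[1],dr[0])))
p=st["tool_pos"]; y=np.radians(st["tcp_rot"][2]); d=np.array([np.cos(y),np.sin(y),0])
for q in P: print("across err (mm, +x side)",1e3*np.cross(d[:2],(q-p)[:2]))
# stand plate bottom edge in initial top picture (plate -> bench)
t0=pickle.load(open("top0.pkl","rb")); g0=cv2.GaussianBlur(t0["frame"].mean(2),(3,3),0)
for nm,lo,hi,sg in(("bottom",268,280,1),("top",244,254,-1)):
    U=np.arange(353,372,2) if nm=="top" else np.arange(344,378,3); E=[]
    for u in U:
        q=sg*np.gradient(g0[lo:hi,u]); i=int(np.argmax(q[1:-1]))+1; E.append(lo+i+.5*(q[i-1]-q[i+1])/(q[i-1]-2*q[i]+q[i+1]))
    kk=np.polyfit(U,E,1); Q=plane(t0,[(345,np.polyval(kk,345)),(378,np.polyval(kk,378))],.008); e=Q[0]-Q[1]
    print(nm,np.round(E,1).tolist(),Q.round(4).tolist(),"yaw",np.degrees(np.arctan2(e[1],e[0])))
E
```

```text
rod slope 0.06787142925628621 world [[0.4132, 0.0073, 0.1045], [0.406, -0.1455, 0.1045]] yaw 87.28129913277715
across err (mm, +x side) 3.61515672557589
across err (mm, +x side) 3.7980427364869103
bottom [271.9, 272.0, 273.0, 273.2, 273.2, 273.9, 274.0, 274.2, 274.2, 274.9, 274.8, 274.6] [[0.3765, -0.0714, 0.008], [0.371, -0.1517, 0.008]] yaw 86.09516573023087
top [245.2, 248.0, 248.1, 248.3, 248.5, 248.3, 248.2, 248.7, 249.1, 249.1] [[0.441, -0.0702, 0.008], [0.4317, -0.1509, 0.008]] yaw 83.45888112418669<stdin>:11: DeprecationWarning: Arrays of 2-dimensional vectors are deprecated. Use arrays of 3-dimensional vectors instead. (deprecated in NumPy 2.0)
```

{"op": "drive_tool", "data": {"plan": [{"x": -0.054, "y": -0.031, "z": 0, "ax": 0, "ay": 0, "az": 0.006, "grip": 0}, {"x": -0.054, "y": -0.031, "z": 0.08, "ax": 0, "ay": 0, "az": 0.006, "grip": 0}, {"x": -0.054, "y": -0.031, "z": 0.16, "ax": 0, "ay": 0, "az": 0.006, "grip": 0}, {"x": -0.054, "y": -0.031, "z": 0.22, "ax": 0, "ay": 0, "az": 0.006, "grip": 0}, {"x": -0.054, "y": -0.031, "z": 0.26, "ax": 0, "ay": 0, "az": 0.006, "grip": 0}, {"x": -0.054, "y": -0.031, "z": 0.28, "ax": 0, "ay": 0, "az": 0.006, "grip": 0}, {"x": -0.054, "y": -0.031, "z": 0.29, "ax": 0, "ay": 0, "az": 0.006, "grip": 0}, {"x": -0.054, "y": -0.031, "z": 0.29, "ax": 0, "ay": 0, "az": 0.006, "grip": 0}]}}

```text
t: 15.35
tool_pos: [0.403, -0.1861, 0.0605]
tcp_rot: [-180.0, 0.0, 86.8]
wrist_force: [-0.2, -0.5, -1.5]
width: 0.014
grasp_force: 58.6
```

{"op": "drive_tool", "data": {"plan": [{"x": 0, "y": 0, "z": 0.008, "ax": 0, "ay": 0, "az": 0, "grip": 0}, {"x": 0, "y": 0, "z": 0.016, "ax": 0, "ay": 0, "az": 0, "grip": 0}, {"x": 0, "y": 0, "z": 0.024, "ax": 0, "ay": 0, "az": 0, "grip": 0}, {"x": 0, "y": 0, "z": 0.024, "ax": 0, "ay": 0, "az": 0, "grip": 0}, {"x": 0, "y": 0, "z": 0.024, "ax": 0, "ay": 0, "az": 0, "grip": 0}]}}

```text
t: 15.77
tool_pos: [0.4035, -0.1863, 0.0576]
tcp_rot: [179.9, -0.0, 86.8]
wrist_force: [-2.7, -0.3, 9.2]
width: 0.014
grasp_force: 59.7
```

{"op": "drive_tool", "data": {"plan": [{"x": 0, "y": -0.005, "z": -0.004, "ax": 0, "ay": 0, "az": 0, "grip": 0}, {"x": 0, "y": -0.01, "z": -0.004, "ax": 0, "ay": 0, "az": 0, "grip": 0}, {"x": 0, "y": -0.01, "z": 0.002, "ax": 0, "ay": 0, "az": 0, "grip": 0}, {"x": 0, "y": -0.01, "z": 0.002, "ax": 0, "ay": 0, "az": 0, "grip": 0}]}}

```text
t: 16.1
tool_pos: [0.4016, -0.186, 0.0567]
tcp_rot: [180.0, -0.0, 86.8]
wrist_force: [-2.4, -0.7, 4.2]
width: 0.0147
grasp_force: 59.2
```

```bash
python3 - <<'E'
from h import *
s=cam("side");st=sense();print(st["tool_pos"],st["tcp_rot"],st["wrist_force"],st["ft_torque"])
p=st["tool_pos"]
E
```

```text
[ 0.40156061 -0.18600804  0.05671858] [ 1.79986925e+02 -3.24355588e-03  8.67968220e+01] [-1.659607   -1.74421076  4.51894252] [-0.01430844  0.31008623  0.04792866]
```

{"op": "drive_tool", "data": {"plan": [{"x": 0, "y": -0.005, "z": 0, "ax": 0, "ay": 0, "az": 0, "grip": 0}, {"x": 0, "y": -0.01, "z": 0.003, "ax": 0, "ay": 0, "az": 0, "grip": 0}, {"x": 0, "y": -0.01, "z": 0.008, "ax": 0, "ay": 0, "az": 0, "grip": 0}, {"x": 0, "y": -0.01, "z": 0.008, "ax": 0, "ay": 0, "az": 0, "grip": 0}]}}

```text
t: 16.48
tool_pos: [0.4009, -0.186, 0.0558]
tcp_rot: [179.9, 0.0, 86.8]
wrist_force: [0.6, -0.5, 6.5]
width: 0.014
grasp_force: 59.5
```

{"op": "drive_tool", "data": {"plan": [{"x": 0, "y": 0, "z": 0, "ax": 0, "ay": 0, "az": 0, "grip": 0.15}, {"x": 0, "y": 0, "z": 0, "ax": 0, "ay": 0, "az": 0, "grip": 0.25}, {"x": 0, "y": 0, "z": 0, "ax": 0, "ay": 0, "az": 0, "grip": 0.4}, {"x": 0, "y": 0, "z": 0, "ax": 0, "ay": 0, "az": 0, "grip": 0.6}, {"x": 0, "y": 0, "z": 0, "ax": 0, "ay": 0, "az": 0, "grip": 0.6}, {"x": 0, "y": 0, "z": -0.1, "ax": 0, "ay": 0, "az": 0, "grip": 0.6}, {"x": 0, "y": 0, "z": -0.3, "ax": 0, "ay": 0, "az": 0, "grip": 0.6}, {"x": 0, "y": 0, "z": -0.5, "ax": 0, "ay": 0, "az": 0, "grip": 0.6}]}}

```text
t: 17.15
tool_pos: [0.3987, -0.1859, 0.1305]
tcp_rot: [-179.8, 0.0, 86.8]
wrist_force: [1.3, -0.2, -0.3]
width: 0.0516
grasp_force: 0.0
```

{"op": "drive_tool", "data": {"plan": [{"x": 0, "y": 0, "z": -0.2, "ax": 0, "ay": 0, "az": 0, "grip": 0.6}, {"x": -0.2, "y": 0.2, "z": -0.4, "ax": 0, "ay": 0, "az": 0, "grip": 0.6}, {"x": -0.5, "y": 0.4, "z": -0.6, "ax": 0, "ay": 0, "az": 0, "grip": 0.6}, {"x": -0.75, "y": 0.6, "z": -0.8, "ax": 0, "ay": 0, "az": 0, "grip": 0.6}, {"x": -1, "y": 0.6, "z": -0.8, "ax": 0, "ay": 0, "az": 0, "grip": 0.6}, {"x": -1, "y": 0.6, "z": -0.8, "ax": 0, "ay": 0, "az": 0, "grip": 0.6}]}}

```text
t: 17.65
tool_pos: [0.4828, -0.3422, 0.2515]
tcp_rot: [179.9, 0.0, 86.9]
wrist_force: [0.5, -0.8, 0.2]
width: 0.0511
grasp_force: 0.0
```

```bash
python3 - <<'E'
from h import *
s=cam("side");t=cam("top");st=sense();print(st["tool_pos"],st["wrist_force"])
a=cv2.resize(s["frame"][150:360,240:410,::-1],None,fx=2.5,fy=2.5,interpolation=cv2.INTER_CUBIC)
b=cv2.resize(t["frame"][160:290,290:420,::-1],None,fx=2.8,fy=2.8,interpolation=cv2.INTER_CUBIC)
H=a.shape[0];b=cv2.copyMakeBorder(b,0,H-b.shape[0],0,0,0)
im=np.hstack([a,b]);print(im.shape);cv2.imwrite("pics/g6.png",im)
E
```

```text
[ 0.48117996 -0.34574611  0.25125693] [ 0.49219506  0.8301631  -0.71280093]
(525, 789, 3)
```

View pics/g6.png

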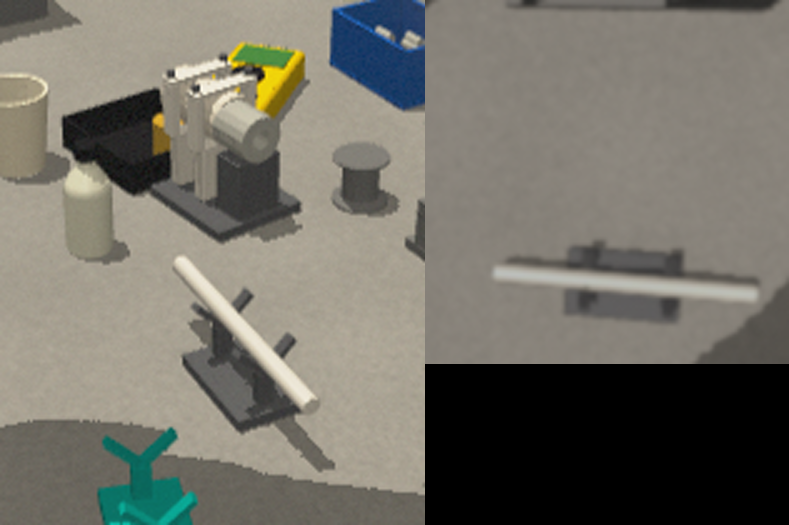

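The rod lies in both notches, with ends at top crop 493 and 760 (middle 626) against a stand middle of about 623. The bushing is in the tray, and the arm is clear.

```bash
python3 -c "
from workcell import job_done; print(job_done())"
```

```text
the job is handed in; nothing more can be done
None
```

The job is handed in: the bushing is in the catch tray, the rod lies about centred in both stand notches, and the arm is clear, all done in about 18 s of robot time.

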